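# Make up the two hearing-aid fitting trays

### The job

Make up the trays for the next two fittings. The red tray (right ear) gets the clear ear mould, canal up, and the orange battery pack; the blue tray (left ear) gets the tan dome tip holder and the dark brown battery pack, one thing in each of the tray's two square compartments, whichever way round, and the steel tweezers case goes in the blue tray's long channel. Everything lies flat and upright on the tray floor; leave the blue battery pack and the battery tester where they are.

Things in the scene. Friction and masses are not known exactly. Their poses are not given: they have to be found in the camera images.
- tray_red: Fixed red tray (right ear), 209 (x) x 187 (y) mm, white card on its -x end. Origin: centre of the underside, z up. Floor top at z = 3 mm, rim at 14, ribs at 10; walls 3 mm thick. Long channel 203 x 76 mm along the -y side, centre (0, -52.5) mm; two square compartments 100 x 102 mm on the +y side, centres (51.5, 39.5) and (-51.5, 39.5) mm.
- tray_blue: Fixed blue tray (left ear), 209 (x) x 187 (y) mm, white card on its -x end. Origin: centre of the underside, z up. Floor top at z = 3 mm, rim at 14, ribs at 10; walls 3 mm thick. Long channel 203 x 76 mm along the -y side, centre (0, -52.5) mm; two square compartments 100 x 102 mm on the +y side, centres (51.5, 39.5) and (-51.5, 39.5) mm.
- ear_mould: Clear, faintly pink acrylic ear mould, 10 to 20 g: round shell 28 mm across, 18 mm high, on its flat face; a lobe reaches 22 mm from the centre towards +x; a 10 mm thick canal stub with a red dot rises to 33 mm. Gripped across y it is 28 mm wide, sides near upright from 3 to 11 mm height. Origin: centre of the flat underside; z up.
- dome_holder: Tan firm rubber block 62 (x) x 38 (y) x 16 mm, 32 to 63 g, carrying two rows of four small dark and pale silicone domes on posts, tops at 26 mm. Origin: centre of the underside; x along its length, z up.
- tweezers_case: Closed slim brushed steel case 112 (x) x 26 (y) x 15 mm with a dark seam line, 60 to 120 g. Origin: centre of the underside; x along its length, z up.
- pack_orange: Round battery dial pack, an orange disc 52 mm across and 10 mm thick (top parts reach 11 mm), white ring with six silver cells and orange hub on its upper face, 15 to 31 g, loose on the counter. Origin: centre of its underside; z up.
- pack_brown: Round battery dial pack, a dark brown disc 52 mm across and 10 mm thick (top parts reach 11 mm), white ring with six silver cells and dark brown hub on its upper face, 15 to 31 g, loose on the counter. Origin: centre of its underside; z up.
- pack_blue: Round battery dial pack, a blue disc 52 mm across and 10 mm thick (top parts reach 11 mm), white ring with six silver cells and blue hub on its upper face, 15 to 31 g, loose on the counter. Origin: centre of its underside; z up. Not wanted in either tray.
- battery_tester: Blue plastic battery tester 66 (x) x 40 (y) x 20 mm (its contact slide reaches 23 mm) with a dark display window, loose on the counter. Origin: centre of the underside; x along its length, z up. Not wanted in either tray.
Not all that is in view belongs to the job. What is shaped like the pack_orange but green or yellow is not meant.

How it is judged:
By the outcome, as a careful person would: the job done as asked, in the order asked, and still so for the second after the job is handed in, with the robot touching nothing.
It also fails if it takes over 112 s, if anything falls off the work surface, if the arm or the gripper's body presses on something with over 40 N, if the wrist force passes 120 N, or if a joint passes its speed limit or range.

### The arm

A 7-joint arm with a two-finger parallel gripper is mounted at the origin on the work surface. World frame = base frame: x ahead of the robot, y to its left, z up, the work surface at z = 0. Lengths are in m, angles in rad, forces in N, time in s.
With the tool pointing down it reaches from about 0.35 to 0.9 m from the base axis. Payload 8.1 kg.
Tool frame: the origin (TCP) lies midway between the tips of the shut fingers; the grasp point (between the pads) lies 19 mm behind it; z points along the fingers, y is the line along which they close (so a half turn about z gives the same grasp; the last joint's range is limited). The gripper opens to 92 mm and grips with 3 to 60 N. Pads are 19 mm wide; open, the fingers measure 130 mm over their backs; the gripper's body (75 mm by 190 mm) begins 47 mm behind the grasp point.
Start: joints at [-1.271, 0.434, 0.025, 1.573, -0.012, 1.134, -0.075], TCP at [0.245, 0.575, 0.227] pointing down, gripper open.
Joint ranges: [-2.62, 2.62], [-0.44, 2.09], [-1.27, 1.32], [0.08, 2.57], [-1.32, 4.46], [0.12, 2], [-2.74, 2.74]. Speed limits (rad/s): [2.22, 2.22, 3.01, 3.01, 3.14, 3.14, 3.14].

### API

Orientations are given as a rotation vector (axis times angle).
In Python, from cell import arm gives the robot as it stands.
- The arm moves only by the tool move_arm, never from a script. Its argument "motion" is a list of rows, each an object of numbers: "tx", "ty", "tz": the shift along the tool's x, y, z normalised to -1 to 1, where 1 is 1000 mm; "twist": the turn about the tool's z normalised to -1 to 1, where 1 is pi/2 rad. In form: [{"tx": .., "ty": .., "tz": .., "twist": ..}, ...]. A call has 1 to 12 rows; each row shifts and turns the commanded pose from where the row before left it, along the tool's axes as they then stand; what a row does not reach is not made up. A row lasts 1/10 s, in which the tool goes at most 50 mm and 8.59 degrees, less where a joint would pass 70% of its speed; a pose out of reach is approached as far as the arm can. A call with a number of a shift or a turn outside -1 to 1 is refused whole. A call with a gripper value outside its range is refused whole. "gripper" is the gripper's target within -1 to 1 (shut at 1, half-way at 0, fully open at -1), set as the call begins (left out, the last holds). The fingers move at their own pace and stop on an object; "squeeze" is the grip in N (left out, the last holds). Time passes only in rows, so rows that do not move let the fingers close. It gives the time, the measured TCP pose, the force, the opening and the grip force at its end, in the units of the state.
- arm.observe(): the state, without advancing time (a new reading comes with each control period).
- arm.get_image(name): name is "side" or "top" or "wrist"; returns the picture (400x640x3 uint8, red, green, blue); there is no depth.
- arm.calibration(name): a dict with "K" (3x3 intrinsics, pixels), "T" (4x4, takes a point from camera to world coordinates). Camera axes: x right, y down, z forward; pixel columns grow to the right and rows downward; lengths in m; the calibration is good to about 2 mm. A picture is of the moment at which its call begins: read the wrist's pose just before it. calibration takes no time and is no camera call; for the wrist camera it gives the pose at the moment of the call.
- arm.sign_off(): hands the job in; it is judged then, once.
Trained networks look in the newest picture that a camera, given by its name, has taken for a name from the list of things; names that differ only in an ending like _2 or _b are one class to them, and where a whole thing is asked for, a point or a joint stands for the part that bears it (a point fixed in the world has none). Each returns a list of dicts, best first, with "conf" (0 to 1); they miss things now and then, are a little off and sometimes report something else, mostly with a low value. They report only what shows in the picture. A call takes as long as a camera call. They do not tell look-alikes from the thing itself.
- arm.look_for(camera, query): "point" ([column, row] as shares, 0 to 1, of the picture: columns of its width, rows of its height, amid what is visible of it).
- arm.regions_of(camera, query): "region" (400x640 bool, what is visible of it) and "point" ([column, row] as shares, 0 to 1, of the picture: columns of its width, rows of its height, amid what is visible of it).
- arm.place_of(camera, query): "point" ([column, row] as shares, 0 to 1, of the picture: columns of its width, rows of its height: a listed point, or the origin of a listed thing).
The state is a dict: "clock": time; "joints": joint angles; "dq": joint speeds; "joint_efforts": joint torques, N m; "position": TCP position; "ee_rot": TCP orientation; "force": force on the tool from outside, world axes, zero at the start; "ft_torque": the same for the moment, N m; "width": opening from 0.0 (shut) to 1.0 (fully open); "gripper_force": force on a finger pad.
Only numpy, scipy, OpenCV 4.12 (cv2) and the standard library are available. Lean on these libraries where they do the work, as an engineer would, in place of code of your own. Each camera call takes 0.05 s, during which the arm holds its last target. There are 200 camera calls.

## Working session

There is one attempt and no reset: what is moved stays moved. The work goes in short steps, Python scripts to look and compute and a tool call to move; the robot and the scene stay as the last step left them, time stands still between calls to the robot, and variables do not carry over. Pictures are saved under pics/ and viewed, at most 14 in all, crops included, and the job is handed in when it is done.

Besides the shell and the picture viewer there is one more tool, called after ">>>" by a JSON object that holds its "op" and its "data". move_arm: Moves the arm, as the interface text tells. Scaled input: -1 to 1 covers 1000 mm each way for a shift and pi/2 rad each way for a turn. Its arguments: {"type":"object","properties":{"motion":{"type":"array","items":{"type":"object","properties":{"tx":{"type":"number"},"ty":{"type":"number"},"tz":{"type":"number"},"twist":{"type":"number"}}}},"gripper":{"type":"number"},"squeeze":{"type":"number"}},"required":["motion"]}

```bash
ls; mkdir -p pics; cat > h.py <<'E'
import numpy as np, cv2
from cell import arm
from scipy.spatial.transform import Rotation as R
def ray(cam,u,v,z):
    c=arm.calibration(cam);K=np.array(c['K']);T=np.array(c['T'])
    d=T[:3,:3]@np.linalg.solve(K,[u,v,1.]);o=T[:3,3]
    return o+d*(z-o[2])/d[2]
def save(cam,name):
    im=np.array(arm.get_image(cam));cv2.imwrite('pics/'+name,im[:,:,::-1]);return im
E
python3 - <<'E'
from h import *
a=save('top','top.png');b=save('side','side.png')
cv2.imwrite('pics/both.png',cv2.resize(np.vstack([a,b])[:,:,::-1],None,fx=.75,fy=.75))
print(arm.observe())
for n in ['tray_red','tray_blue','ear_mould','dome_holder','tweezers_case','pack_orange','battery_tester']:
    for d in arm.place_of('top',n)[:7]:
        u,v=d['point'][0]*640,d['point'][1]*400
        print(n,round(d['conf'],2),round(u),round(v),ray('top',u,v,0).round(4))
E
```

```text
pics
{'clock': 0.1, 'joints': array([-1.27063315,  0.43512569,  0.02498097,  1.57399095, -0.01158112,
        1.13402354, -0.07509904]), 'dq': array([-6.70936926e-04, -2.15228242e-03,  3.46699291e-04, -2.56302262e-03,
       -1.24265939e-03,  2.06236694e-05,  3.03053183e-04]), 'joint_efforts': array([ 3.74754236e-03, -6.69128251e+01,  9.88466106e-01, -3.15147471e+01,
       -6.04740623e-02,  3.74111824e-02,  7.33854722e-05]), 'position': array([0.24485493, 0.57454146, 0.22604658]), 'ee_rot': array([-6.28467356e-01, -3.07795086e+00,  2.19340179e-03]), 'force': array([-0.18170319,  0.15524073, -0.93691571]), 'ft_torque': array([-0.05757156,  0.02121323, -0.00427953]), 'gripper_force': 0.0, 'width': 1.0004685626747185}
tray_red 0.72 272 164 [0.685  0.1037 0.    ]
tray_red 0.56 467 268 [ 0.4727 -0.2931  0.    ]
tray_blue 0.69 172 253 [0.4972 0.303  0.    ]
ear_mould 0.52 324 228 [ 0.5503 -0.0074  0.    ]
dome_holder 0.92 378 227 [ 0.5535 -0.1172  0.    ]
tweezers_case 0.97 337 278 [ 0.4506 -0.0339  0.    ]
pack_orange 0.95 371 132 [ 0.7557 -0.1045  0.    ]
pack_orange 0.6 425 168 [ 0.6778 -0.2157  0.    ]
pack_orange 0.58 376 166 [ 0.6807 -0.1143  0.    ]
battery_tester 0.87 273 219 [0.5687 0.0977 0.    ]
```

View pics/top.png

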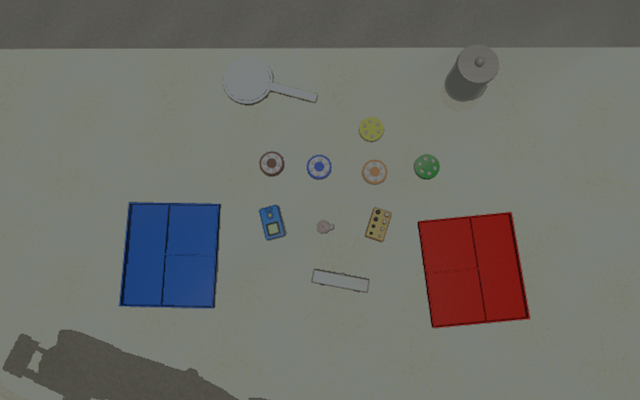

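View pics/side.png

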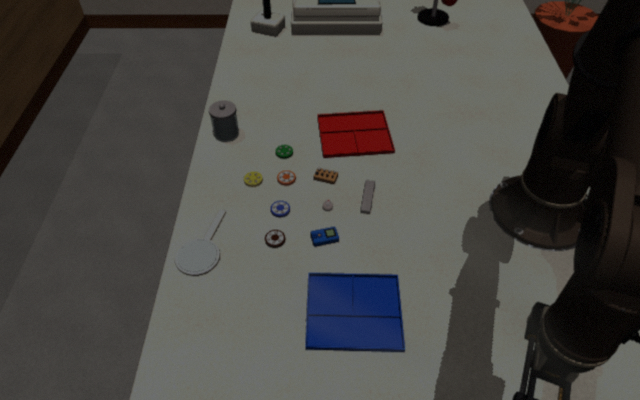

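Top view: brown pack (272,163), blue (319,167), orange (375,172), tester (272,222), ear mould (325,227), dome holder (378,224), case (340,281), blue tray (171,255), red tray (473,270). These could be mistaken for the orange pack: green (427,167) and yellow (371,129). Brown at (272,163) could be confused with the blue pack. A lidded tin and a mirror are clutter.

```bash
cat >> h.py <<'E'
def pose():
    s=arm.observe();r=R.from_rotvec(s['ee_rot']).as_matrix();return s,np.array(s['position']),r
def go(x,y,z,fy=None):
    """tool shift to world xyz; fy = wanted world angle (deg) of finger line"""
    s,p,r=pose();d=np.array([x,y,z])-p
    tw=0
    if fy is not None:
        cur=np.degrees(np.arctan2(r[1,1],r[0,1]))
        e=(cur-fy+90)%180-90   # tool z down: +twist lowers world angle
        tw=e;c=R.from_rotvec([0,0,np.radians(e)]).as_matrix();r2=r@c
    else:r2=r
    print('before twist t=',(r.T@d*1000).round(1),'twist deg',round(tw,1),'=> norm',round(tw/90,3),'| after twist t=',(r2.T@d*1000).round(1),'j7',s['joints'][6].round(2), 'pos',p.round(4),'clock',s['clock'])
E
python3 - <<'E'
from h import *
im=np.array(arm.get_image('top'))
im=im[:,:,::-1]
c=im[110:335,100:540]; c=cv2.convertScaleAbs(c,alpha=1.7)
cv2.imwrite('pics/crop.png',cv2.resize(c,None,fx=1.8,fy=1.8,interpolation=cv2.INTER_CUBIC))
for n,zt in [('tray_red',.014),('tray_blue',.014),('ear_mould',.01),('dome_holder',.016),('tweezers_case',.015),('pack_orange',.01)]:
    for d in arm.regions_of('top',n)[:6]:
        m=d['region'].astype(np.uint8)
        ct=max(cv2.findContours(m,0,2)[0],key=cv2.contourArea)
        b=cv2.boxPoints(cv2.minAreaRect(ct))
        w=np.array([ray('top',u,v,zt)[:2] for u,v in b])
        e=w[1]-w[0],w[2]-w[1]
        print(n,round(d['conf'],2),b.mean(0).round(),w.mean(0).round(4),[ (np.linalg.norm(k).round(3),np.degrees(np.arctan2(k[1],k[0])).round(1)) for k in e])
go(.5,.0,.40,0)
print(arm.calibration('wrist'))
_,p,r=pose();print(r.round(3),p)
E
```

```text
tray_red 0.71 [340. 281.] [ 0.4452 -0.0398] [(np.float64(0.028), np.float64(-9.9)), (np.float64(0.112), np.float64(-99.6))]
tray_red 0.66 [474. 270.] [ 0.4707 -0.301 ] [(np.float64(0.198), np.float64(-81.8)), (np.float64(0.215), np.float64(-176.1))]
tray_blue 0.55 [170. 255.] [0.4954 0.3027] [(np.float64(0.215), np.float64(1.5)), (np.float64(0.198), np.float64(-93.0))]
ear_mould 0.49 [325. 227.] [ 0.553  -0.0079] [(np.float64(0.029), np.float64(-44.5)), (np.float64(0.029), np.float64(-134.9))]
dome_holder 0.73 [378. 224.] [ 0.5575 -0.1155] [(np.float64(0.063), np.float64(-18.9)), (np.float64(0.039), np.float64(-108.5))]
tweezers_case 0.9 [340. 281.] [ 0.4452 -0.0391] [(np.float64(0.029), np.float64(-10.9)), (np.float64(0.113), np.float64(-100.6))]
tweezers_case 0.65 [325. 227.] [ 0.5525 -0.0079] [(np.float64(0.026), np.float64(-44.5)), (np.float64(0.026), np.float64(-134.9))]
pack_orange 0.94 [375. 172.] [ 0.6658 -0.1107] [(np.float64(0.049), np.float64(-44.4)), (np.float64(0.05), np.float64(-136.3))]
pack_orange 0.91 [426. 167.] [ 0.6772 -0.217 ] [(np.float64(0.051), np.float64(-89.9)), (np.float64(0.051), np.float64(177.8))]
pack_orange 0.56 [371. 129.] [ 0.758  -0.1047] [(np.float64(0.052), np.float64(-44.0)), (np.float64(0.047), np.float64(-136.8))]
before twist t= [-460.  -429.  -173.3] twist deg 66.9 => norm 0.744 | after twist t= [-575.   255.  -173.3] j7 -0.08 pos [0.245  0.575  0.2267] clock 0.8
{'K': array([[290.18667378,   0.        , 317.64650182],
       [  0.        , 290.18667378, 202.62744128],
       [  0.        ,   0.        ,   1.        ]]), 'T': array([[ 0.39348135,  0.87599595,  0.27893284,  0.16746273],
       [ 0.91933184, -0.37454206, -0.12061186,  0.60639904],
       [-0.00118343,  0.30389035, -0.95270628,  0.38541066],
       [ 0.        ,  0.        ,  0.        ,  1.        ]])}
[[-0.92   0.392  0.   ]
 [ 0.392  0.92  -0.   ]
 [-0.    -0.    -1.   ]] [0.2450301  0.57497276 0.22672127]
```

View pics/crop.png

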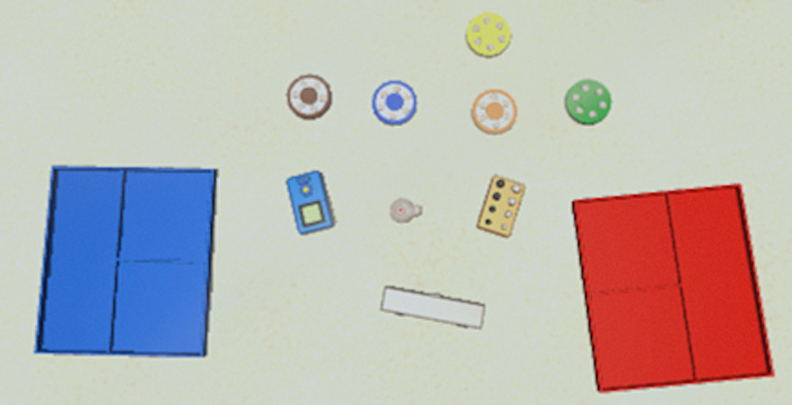

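>>> {"op": "move_arm", "data": {"motion": [{"twist":0.093},{"twist":0.093},{"twist":0.093},{"twist":0.093},{"twist":0.093},{"twist":0.093},{"twist":0.093},{"twist":0.093},{"tx":-0.038,"ty":0.02},{"tx":-0.038,"ty":0.02},{"tx":-0.038,"ty":0.02},{"tx":-0.038,"ty":0.02}], "gripper": -1}}

```text
invalid input
```

>>> {"op": "move_arm", "data": {"motion": [{"tx":-0.038,"ty":0.02},{"tx":-0.038,"ty":0.02},{"tx":-0.038,"ty":0.02},{"tx":-0.038,"ty":0.02},{"tx":-0.038,"ty":0.02},{"tx":-0.038,"ty":0.02},{"tx":-0.038,"ty":0.02},{"tx":-0.038,"ty":0.02},{"tx":-0.038,"ty":0.02,"tz":0.03},{"tx":-0.038,"ty":0.02,"tz":0.03},{"tx":-0.038,"ty":0.02,"tz":0.02},{}]}}

```text
invalid input
```

```bash
cat >> h.py <<'E'
def rects(cam,n,zt,k=3):
    arm.get_image(cam)
    for d in arm.regions_of(cam,n)[:k]:
        m=d['region'].astype(np.uint8)
        cs=cv2.findContours(m,0,2)[0]
        if not cs: continue
        ct=max(cs,key=cv2.contourArea)
        w=np.array([ray(cam,u,v,zt)[:2] for u,v in ct[:,0]])*1000
        (cx,cy),(a,b),an=cv2.minAreaRect(w.astype(np.float32))
        (qx,qy),rad=cv2.minEnclosingCircle(w.astype(np.float32))
        print(n,round(d['conf'],2),'px',ct[:,0].mean(0).round(),'rect ctr',round(cx,1),round(cy,1),'size',round(a,1),round(b,1),'ang',round(an,1),'circ',round(qx,1),round(qy,1),round(rad,1))
E
python3 - <<'E'
from h import *
s,p,r=pose();print(p,r.round(3).tolist())
save('wrist','w1.png')
rects('wrist','ear_mould',.0);rects('wrist','dome_holder',.0);rects('wrist','pack_orange',.0)
rects('wrist','tweezers_case',0)
E
```

```text
[0.2450301  0.57497276 0.22672127] [[-0.92, 0.392, 0.0], [0.392, 0.92, -0.0], [-0.0, -0.0, -1.0]]
```

View pics/w1.png

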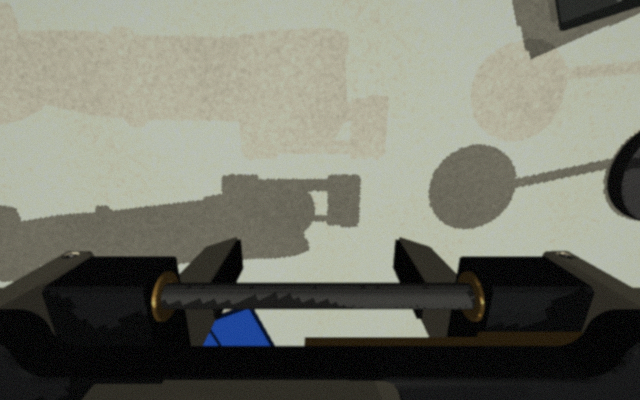

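>>> {"op": "move_arm", "data": {"motion": [{"tx":0,"ty":0,"tz":0,"twist":0.093},{"tx":0,"ty":0,"tz":0,"twist":0.093},{"tx":0,"ty":0,"tz":0,"twist":0.093},{"tx":0,"ty":0,"tz":0,"twist":0.093},{"tx":0,"ty":0,"tz":0,"twist":0.093},{"tx":0,"ty":0,"tz":0,"twist":0.093},{"tx":0,"ty":0,"tz":0,"twist":0.093},{"tx":0,"ty":0,"tz":0,"twist":0.093},{"tx":-0.038,"ty":0.02,"tz":0,"twist":0},{"tx":-0.038,"ty":0.02,"tz":0,"twist":0},{"tx":-0.038,"ty":0.02,"tz":0,"twist":0},{"tx":-0.038,"ty":0.02,"tz":0,"twist":0}], "gripper": -1, "squeeze": 10}}

```text
clock: 2.45
position: [0.3255, 0.4215, 0.2268]
ee_rot: [-2.222, -2.221, -0.001]
force: [1.3, 0.3, -0.3]
width: 0.998
gripper_force: 0.0
```

>>> {"op": "move_arm", "data": {"motion": [{"tx":-0.038,"ty":0.02,"tz":0,"twist":0},{"tx":-0.038,"ty":0.02,"tz":0,"twist":0},{"tx":-0.038,"ty":0.02,"tz":0,"twist":0},{"tx":-0.038,"ty":0.02,"tz":0,"twist":0},{"tx":-0.038,"ty":0.02,"tz":0,"twist":0},{"tx":-0.038,"ty":0.02,"tz":0,"twist":0},{"tx":-0.038,"ty":0.02,"tz":0,"twist":0},{"tx":-0.038,"ty":0.02,"tz":0,"twist":0},{"tx":-0.038,"ty":0.02,"tz":0.03,"twist":0},{"tx":-0.038,"ty":0.02,"tz":0.03,"twist":0},{"tx":-0.038,"ty":0.02,"tz":0.02,"twist":0},{"tx":0,"ty":0,"tz":0,"twist":0}]}}

```text
clock: 3.65
position: [0.5431, 0.0013, 0.1474]
ee_rot: [2.23, 2.21, -0.007]
force: [-0.1, -0.2, 0.2]
width: 1.002
gripper_force: 0.0
```

```bash
python3 - <<'E'
from h import *
s,p,r=pose();print(p,r.round(3).tolist())
save('wrist','w2.png')
rects('wrist','ear_mould',.0);rects('wrist','dome_holder',.0);rects('wrist','pack_orange',.0)
rects('wrist','tweezers_case',0)
E
```

```text
[0.5431257  0.00129801 0.14740825] [[0.009, 1.0, -0.002], [1.0, -0.009, -0.004], [-0.004, -0.002, -1.0]]
ear_mould 0.9 px [328. 204.] rect ctr 551.2 -9.3 size 35.2 26.8 ang 89.9 circ 550.4 -9.2 17.9
dome_holder 0.67 px [329. 276.] rect ctr 554.9 -100.9 size 51.4 16.7 ang 0.0 circ 554.9 -106.7 25.8
tweezers_case 0.64 px [234. 214.] rect ctr 444.8 -21.3 size 69.4 29.9 ang 80.6 circ 444.3 -21.5 36.7
```

View pics/w2.png

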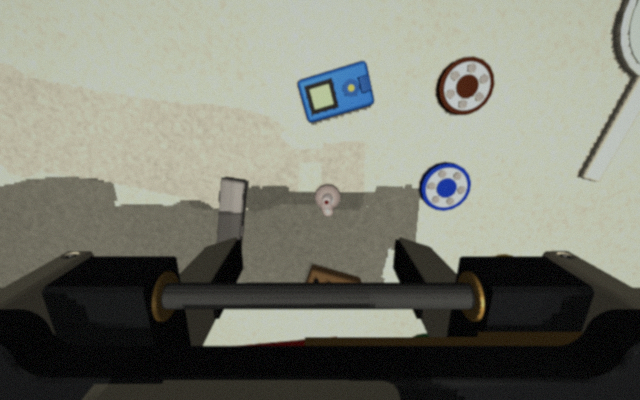

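The mould shell is at (327,197) with the red dot on top and its lobe pointing down the image at (328,211), towards -y. The tester and the blue and brown packs are in the upper part of the picture. I'll grip the mould across x.

>>> {"op": "move_arm", "data": {"motion": [{"tx":-0.005,"ty":0.008,"tz":0.02,"twist":0},{"tx":0,"ty":0,"tz":0.03,"twist":0},{"tx":0,"ty":0,"tz":0.03,"twist":0},{"tx":0,"ty":0,"tz":0.025,"twist":0},{"tx":0,"ty":0,"tz":0.02,"twist":0},{"tx":0,"ty":0,"tz":0.01,"twist":0},{"tx":0,"ty":0,"tz":0.005,"twist":0},{"tx":0,"ty":0,"tz":0,"twist":0},{"tx":0,"ty":0,"tz":0,"twist":0}]}}

```text
clock: 5.0
position: [0.5514, 0.0033, 0.0103]
ee_rot: [2.222, 2.22, 0.002]
force: [0.8, -0.3, 0.7]
width: 1.001
gripper_force: 0.0
```

```bash
python3 - <<'E'
from h import *
go(.551,-.004,.003,0)
rects('top','tray_red',.014);rects('top','tray_blue',.014)
im=np.array(arm.get_image('top')).astype(int)
for nm,m in [('red',(im[...,0]>1.8*im[...,1])&(im[...,0]>60)&(np.arange(640)[None]>400)),('blue',(im[...,2]>1.6*im[...,0])&(im[...,2]>60)&(np.arange(640)[None]<235))]:
    m=cv2.morphologyEx(m.astype(np.uint8),cv2.MORPH_CLOSE,np.ones((7,7)));ct=max(cv2.findContours(m,0,2)[0],key=cv2.contourArea)
    q=cv2.approxPolyDP(cv2.convexHull(ct),6,True)[:,0];w=np.array([ray('top',u,v,.014)[:2] for u,v in q])*1000
    print(nm,q.tolist(),w.round(1).tolist(),w.mean(0))
    wm=np.array([ray('top',u,v,.014)[:2] for u,v in ct[:,0]])*1000
    print(cv2.minAreaRect(wm.astype(np.float32)))
E
```

```text
before twist t= [-7.3 -0.4  7.3] twist deg -0.0 => norm -0.0 | after twist t= [-7.3 -0.4  7.3] j7 0.28 pos [0.5514 0.0033 0.0103] clock 5.0
tray_red 0.67 px [476. 271.] rect ctr 470.5 -299.2 size 209.5 189.6 ang 6.0 circ 471.4 -299.0 138.3
tray_red 0.67 px [352. 283.] rect ctr 441.1 -63.9 size 64.2 26.7 ang 81.2 circ 442.3 -63.6 32.6
tray_blue 0.63 px [174. 259.] rect ctr 494.9 300.3 size 208.1 194.6 ang 0.2 circ 494.8 300.6 139.5
red [[510, 212], [529, 318], [433, 327], [418, 222]] [[584.2, -379.1], [378.9, -401.8], [359.9, -217.8], [562.9, -195.3]] [ 471.46560106 -298.51591022]
((471.89215087890625, -298.87939453125), (207.50445556640625, 186.95541381835938), 6.0057854652404785)
blue [[218, 204], [215, 264], [204, 280], [166, 307], [119, 305], [129, 202]] [[597.2, 209.9], [476.1, 210.3], [444.5, 230.8], [391.5, 303.5], [394.3, 397.5], [600.4, 394.3]] [484.01785391 291.04735527]
((495.5589294433594, 303.30322265625), (187.35855102539062, 208.12225341796875), 89.34146118164062)
```

>>> {"op": "move_arm", "data": {"motion": [{"tx":-0.007,"ty":0,"tz":0.004,"twist":0},{"tx":0,"ty":0,"tz":0.003,"twist":0},{"tx":0,"ty":0,"tz":0,"twist":0}]}}

```text
clock: 5.55
position: [0.5504, -0.0043, 0.002]
ee_rot: [-2.223, -2.219, 0.001]
force: [-0.5, 0.3, 0.4]
width: 0.999
gripper_force: 0.0
```

>>> {"op": "move_arm", "data": {"motion": [{"tx":0,"ty":0,"tz":0,"twist":0},{"tx":0,"ty":0,"tz":0,"twist":0},{"tx":0,"ty":0,"tz":0,"twist":0},{"tx":0,"ty":0,"tz":0,"twist":0},{"tx":0,"ty":0,"tz":0,"twist":0},{"tx":0,"ty":0,"tz":0,"twist":0},{"tx":0,"ty":0,"tz":0,"twist":0},{"tx":0,"ty":0,"tz":0,"twist":0}], "gripper": 1, "squeeze": 10}}

```text
clock: 6.35
position: [0.5508, -0.0038, 0.0025]
ee_rot: [2.222, 2.221, 0.0]
force: [0.0, -0.5, 0.2]
width: 0.352
gripper_force: 0.0
```

```bash
cat >> h.py <<'E'
def tray(n,x,y):
    c,a={'r':((471.5,-298.5),6.),'b':((495.5,303.2),179.3)}[n];a=np.radians(a)
    return np.array(c)+[x*np.cos(a)-y*np.sin(a),x*np.sin(a)+y*np.cos(a)]
E
python3 - <<'E'
from h import *
for n in 'rb':
  for c in [(51.5,39.5),(-51.5,39.5),(0,-52.5)]: print(n,c,tray(n,*c).round(1))
x,y=tray('r',-51.5,39.5)/1000
go(x,y,.08,6)
E
```

```text
r (51.5, 39.5) [ 518.6 -253.8]
r (-51.5, 39.5) [ 416.2 -264.6]
r (0, -52.5) [ 477.  -350.7]
b (51.5, 39.5) [443.5 264.3]
b (-51.5, 39.5) [546.5 263.1]
b (0, -52.5) [496.1 355.7]
before twist t= [-260.9 -134.4  -77.5] twist deg -6.0 => norm -0.067 | after twist t= [-245.3 -161.2  -77.5] j7 0.3 pos [ 0.5508 -0.0038  0.0025] clock 6.35
```

>>> {"op": "move_arm", "data": {"motion": [{"tx":0,"ty":0,"tz":0,"twist":0},{"tx":0,"ty":0,"tz":0,"twist":0},{"tx":0,"ty":0,"tz":0,"twist":0},{"tx":0,"ty":0,"tz":0,"twist":0}]}}

```text
clock: 6.75
position: [0.5508, -0.0038, 0.0025]
ee_rot: [2.222, 2.221, 0.0]
force: [-0.4, 0.0, -0.1]
width: 0.294
gripper_force: 10.0
```

>>> {"op": "move_arm", "data": {"motion": [{"tx":0,"ty":0,"tz":-0.015,"twist":0},{"tx":0,"ty":0,"tz":-0.025,"twist":-0.033},{"tx":0,"ty":0,"tz":-0.03,"twist":-0.034},{"tx":0,"ty":0,"tz":-0.01,"twist":0},{"tx":-0.03,"ty":-0.02,"tz":0,"twist":0},{"tx":-0.03,"ty":-0.02,"tz":0,"twist":0},{"tx":-0.03,"ty":-0.02,"tz":0,"twist":0},{"tx":-0.03,"ty":-0.02,"tz":0,"twist":0},{"tx":-0.03,"ty":-0.02,"tz":0,"twist":0},{"tx":-0.03,"ty":-0.02,"tz":0,"twist":0},{"tx":-0.03,"ty":-0.02,"tz":0,"twist":0},{"tx":-0.03,"ty":-0.02,"tz":0,"twist":0}]}}

```text
clock: 7.95
position: [0.4157, -0.2602, 0.0822]
ee_rot: [-2.103, -2.333, -0.0]
force: [1.2, 0.1, 0.0]
width: 0.292
gripper_force: 10.0
```

```bash
python3 - <<'E'
from h import *
x,y=tray('r',-51.5,39.5)/1000
go(x,y,.0065,6); print(arm.observe()['width']*92)
save('wrist','w3.png')
E
```

```text
before twist t= [-4.5  0.  75.7] twist deg -0.1 => norm -0.001 | after twist t= [-4.5  0.  75.7] j7 0.85 pos [ 0.4157 -0.2602  0.0822] clock 7.95
26.89003816549687
```

View pics/w3.png

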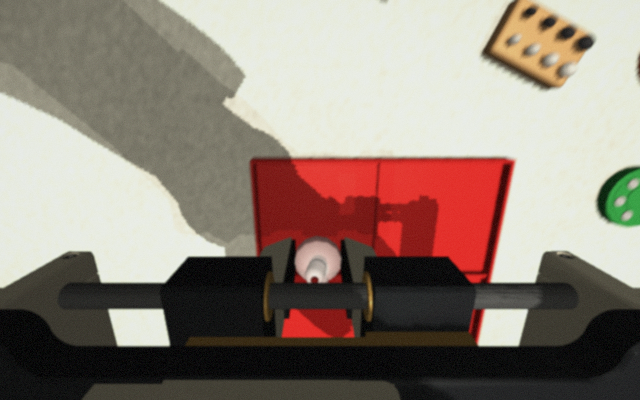

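The mould is held upright at (318,262) between the fingers, above the near compartment. The rib at column 378 divides the two squares. Lowering it now.

>>> {"op": "move_arm", "data": {"motion": [{"tx":-0.004,"ty":0,"tz":0.02,"twist":0},{"tx":0,"ty":0,"tz":0.02,"twist":0},{"tx":0,"ty":0,"tz":0.015,"twist":0},{"tx":0,"ty":0,"tz":0.01,"twist":0},{"tx":0,"ty":0,"tz":0.006,"twist":0},{"tx":0,"ty":0,"tz":0.004,"twist":0},{"tx":0,"ty":0,"tz":0,"twist":0},{"tx":0,"ty":0,"tz":0,"twist":0}]}}

```text
clock: 8.8
position: [0.4174, -0.2633, 0.0078]
ee_rot: [2.102, 2.334, 0.0]
force: [0.8, -0.8, -0.4]
width: 0.293
gripper_force: 10.0
```

>>> {"op": "move_arm", "data": {"motion": [{"tx":0,"ty":0,"tz":0,"twist":0},{"tx":0,"ty":0,"tz":0,"twist":0},{"tx":0,"ty":0,"tz":0,"twist":0},{"tx":0,"ty":0,"tz":0,"twist":0},{"tx":0,"ty":0,"tz":0,"twist":0},{"tx":0,"ty":0,"tz":0,"twist":0}], "gripper": -0.1}}

```text
clock: 9.4
position: [0.4171, -0.2631, 0.0075]
ee_rot: [-2.102, -2.334, -0.0]
force: [0.5, -0.4, 0.1]
width: 0.549
gripper_force: 0.0
```

```bash
python3 - <<'E'
from h import *
go(.666,-.1105,.12,96)
go(.666,-.1105,.12,45)
E
```

```text
before twist t= [ 125.8  263.5 -112.5] twist deg 90.0 => norm 1.0 | after twist t= [ 263.5 -125.8 -112.5] j7 0.94 pos [ 0.4171 -0.2631  0.0075] clock 9.4
before twist t= [ 125.8  263.5 -112.5] twist deg -39.0 => norm -0.433 | after twist t= [ -68.1  283.9 -112.5] j7 0.94 pos [ 0.4171 -0.2631  0.0075] clock 9.4
```

>>> {"op": "move_arm", "data": {"motion": [{"tx":0,"ty":0,"tz":-0.015,"twist":0},{"tx":0,"ty":0,"tz":-0.025,"twist":0},{"tx":0,"ty":0,"tz":-0.02,"twist":-0.083},{"tx":0,"ty":0,"tz":-0.02,"twist":-0.083},{"tx":0,"ty":0,"tz":-0.02,"twist":-0.083},{"tx":0,"ty":0,"tz":-0.01,"twist":-0.083},{"tx":0,"ty":0,"tz":0,"twist":-0.083},{"tx":0,"ty":0,"tz":0,"twist":-0.083}], "gripper": -1}}

```text
clock: 10.2
position: [0.4173, -0.2633, 0.118]
ee_rot: [1.046, 2.961, 0.0]
force: [0.2, -0.6, -0.1]
width: 0.999
gripper_force: 0.0
```

```bash
python3 - <<'E'
from h import *
go(.666,-.1105,.12,51)
E
```

```text
before twist t= [-97.7 275.1  -1.9] twist deg 0.1 => norm 0.001 | after twist t= [-97.2 275.2  -1.9] j7 1.48 pos [ 0.4173 -0.2633  0.118 ] clock 10.2
```

>>> {"op": "move_arm", "data": {"motion": [{"tx":-0.0108,"ty":0.0306,"tz":0,"twist":0},{"tx":-0.0108,"ty":0.0306,"tz":0,"twist":0},{"tx":-0.0108,"ty":0.0306,"tz":0,"twist":0},{"tx":-0.0108,"ty":0.0306,"tz":0,"twist":0},{"tx":-0.0108,"ty":0.0306,"tz":0,"twist":0},{"tx":-0.0108,"ty":0.0306,"tz":0,"twist":0},{"tx":-0.0108,"ty":0.0306,"tz":0,"twist":0},{"tx":-0.0108,"ty":0.0306,"tz":0,"twist":0},{"tx":-0.0108,"ty":0.0306,"tz":0,"twist":0},{"tx":0,"ty":0,"tz":0,"twist":0},{"tx":0,"ty":0,"tz":0,"twist":0}]}}

```text
clock: 11.3
position: [0.6664, -0.1105, 0.1168]
ee_rot: [-1.051, -2.96, 0.001]
force: [-0.8, -1.0, 0.6]
width: 0.999
gripper_force: 0.0
```

```bash
cat >> h.py <<'E'
def packs(cam,z=.006):
    arm.get_image(cam)
    im=np.array(arm.get_image(cam))
    for d in arm.regions_of(cam,'pack_orange'):
        m=d['region'].astype(np.uint8);ct=max(cv2.findContours(m,0,2)[0],key=cv2.contourArea)
        w=np.array([ray(cam,u,v,z)[:2] for u,v in ct[:,0]])*1000
        (qx,qy),rad=cv2.minEnclosingCircle(w.astype(np.float32))
        e=cv2.dilate(m,np.ones((3,3)))-cv2.erode(m,np.ones((5,5)))
        print(round(d['conf'],2),'px',ct[:,0].mean(0).round(),'ctr',round(qx,1),round(qy,1),round(rad,1),'rim rgb',np.median(im[e>0],0))
E
python3 - <<'E'
from h import *
packs('wrist'); save('wrist','w4.png'); go(.666,-.1105,.004,51)
E
```

```text
0.96 px [374. 259.] ctr 757.2 -107.4 28.4 rim rgb [128. 116.  66.]
0.91 px [320. 202.] ctr 665.8 -113.0 27.0 rim rgb [154.  96.  56.]
0.64 px [255. 264.] ctr 677.9 -213.7 24.5 rim rgb [26. 60. 31.]
0.53 px [ 73. 174.] ctr 479.4 -288.4 122.5 rim rgb [105.5  40.   35. ]
before twist t= [  0.8   1.8 113.5] twist deg -0.3 => norm -0.003 | after twist t= [  0.8   1.8 113.5] j7 1.11 pos [ 0.6656 -0.1123  0.1175] clock 11.5
```

View pics/w4.png

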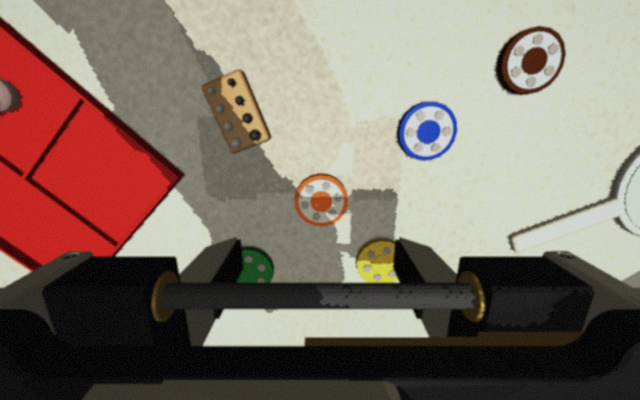

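The orange pack is at (320,201), directly below the gripper. Yellow (378,262) and green (255,266) are clear of the fingers. Going down to it.

>>> {"op": "move_arm", "data": {"motion": [{"tx":0.001,"ty":0.001,"tz":0.03,"twist":0},{"tx":0,"ty":0,"tz":0.03,"twist":0},{"tx":0,"ty":0,"tz":0.025,"twist":0},{"tx":0,"ty":0,"tz":0.015,"twist":0},{"tx":0,"ty":0,"tz":0.01,"twist":0},{"tx":0,"ty":0,"tz":0.004,"twist":0},{"tx":0,"ty":0,"tz":0,"twist":0},{"tx":0,"ty":0,"tz":0,"twist":0}]}}

```text
clock: 12.3
position: [0.667, -0.1099, 0.0045]
ee_rot: [1.053, 2.958, 0.001]
force: [-0.7, 0.8, 0.1]
width: 0.994
gripper_force: 0.0
```

>>> {"op": "move_arm", "data": {"motion": [{"tx":0,"ty":0,"tz":0,"twist":0},{"tx":0,"ty":0,"tz":0,"twist":0},{"tx":0,"ty":0,"tz":0,"twist":0},{"tx":0,"ty":0,"tz":0,"twist":0},{"tx":0,"ty":0,"tz":0,"twist":0},{"tx":0,"ty":0,"tz":0,"twist":0},{"tx":0,"ty":0,"tz":0,"twist":0},{"tx":0,"ty":0,"tz":0,"twist":0},{"tx":0,"ty":0,"tz":0,"twist":0}], "gripper": 1, "squeeze": 10}}

```text
clock: 13.2
position: [0.6663, -0.1097, 0.0035]
ee_rot: [1.054, 2.96, 0.0]
force: [-0.1, 0.3, 0.7]
width: 0.556
gripper_force: 10.0
```

```bash
python3 - <<'E'
from h import *
x,y=tray('r',51.5,39.5)/1000
go(x,y,.08,51)
E
```

```text
before twist t= [  23.4 -205.1  -76.5] twist deg -0.2 => norm -0.002 | after twist t= [  24.1 -205.   -76.5] j7 1.14 pos [ 0.6663 -0.1097  0.0035] clock 13.2
```

>>> {"op": "move_arm", "data": {"motion": [{"tx":0,"ty":0,"tz":-0.015,"twist":0},{"tx":0,"ty":0,"tz":-0.03,"twist":0},{"tx":0,"ty":0,"tz":-0.031,"twist":0},{"tx":0.003,"ty":-0.0256,"tz":0,"twist":0},{"tx":0.003,"ty":-0.0256,"tz":0,"twist":0},{"tx":0.003,"ty":-0.0256,"tz":0,"twist":0},{"tx":0.003,"ty":-0.0256,"tz":0,"twist":0},{"tx":0.003,"ty":-0.0256,"tz":0,"twist":0},{"tx":0.003,"ty":-0.0256,"tz":0,"twist":0},{"tx":0.003,"ty":-0.0256,"tz":0,"twist":0},{"tx":0.003,"ty":-0.0256,"tz":0,"twist":0},{"tx":0,"ty":0,"tz":0,"twist":0}]}}

```text
clock: 14.4
position: [0.5153, -0.2571, 0.0807]
ee_rot: [-1.062, -2.957, 0.003]
force: [-0.7, 0.3, 0.1]
width: 0.562
gripper_force: 10.0
```

```bash
python3 - <<'E'
from h import *
x,y=tray('r',51.5,39.5)/1000
go(x,y,.0065,51);print(arm.observe()['width'])
E
```

```text
before twist t= [-0.4  4.7 74.2] twist deg -0.5 => norm -0.006 | after twist t= [-0.4  4.7 74.2] j7 1.4 pos [ 0.5153 -0.2571  0.0807] clock 14.4
0.56214111456427
```

>>> {"op": "move_arm", "data": {"motion": [{"tx":0,"ty":0.004,"tz":0.02,"twist":0},{"tx":0,"ty":0,"tz":0.025,"twist":0},{"tx":0,"ty":0,"tz":0.015,"twist":0},{"tx":0,"ty":0,"tz":0.008,"twist":0},{"tx":0,"ty":0,"tz":0.004,"twist":0},{"tx":0,"ty":0,"tz":0.002,"twist":0},{"tx":0,"ty":0,"tz":0,"twist":0},{"tx":0,"ty":0,"tz":0,"twist":0}]}}

```text
clock: 15.2
position: [0.5214, -0.2504, 0.0062]
ee_rot: [1.053, 2.958, 0.0]
force: [0.2, -0.3, -0.1]
width: 0.565
gripper_force: 10.0
```

>>> {"op": "move_arm", "data": {"motion": [{"tx":0,"ty":0,"tz":0,"twist":0},{"tx":0,"ty":0,"tz":0,"twist":0},{"tx":0,"ty":0,"tz":0,"twist":0},{"tx":0,"ty":0,"tz":0,"twist":0},{"tx":0,"ty":0,"tz":0,"twist":0}], "gripper": -0.4}}

```text
clock: 15.7
position: [0.5208, -0.2501, 0.0054]
ee_rot: [-1.054, -2.96, -0.0]
force: [0.8, -1.1, -0.3]
width: 0.699
gripper_force: 0.0
```

```bash
python3 - <<'E'
from h import *
# dome long axis angle from top: ~ -18.9 => grip line 71
go(.5575,-.1155,.12,71)
E
```

```text
before twist t= [  56.7  127.5 -114.6] twist deg -20.2 => norm -0.224 | after twist t= [   9.2  139.3 -114.6] j7 1.42 pos [ 0.5208 -0.2501  0.0054] clock 15.7
```

>>> {"op": "move_arm", "data": {"motion": [{"tx":0,"ty":0,"tz":-0.015,"twist":0},{"tx":0,"ty":0,"tz":-0.035,"twist":0},{"tx":0,"ty":0,"tz":-0.035,"twist":-0.075},{"tx":0,"ty":0,"tz":-0.03,"twist":-0.075},{"tx":0,"ty":0,"tz":0,"twist":-0.074},{"tx":0.002,"ty":0.028,"tz":0,"twist":0},{"tx":0.002,"ty":0.028,"tz":0,"twist":0},{"tx":0.002,"ty":0.028,"tz":0,"twist":0},{"tx":0.002,"ty":0.028,"tz":0,"twist":0},{"tx":0.002,"ty":0.027,"tz":0,"twist":0},{"tx":0,"ty":0,"tz":0,"twist":0},{"tx":0,"ty":0,"tz":0,"twist":0}], "gripper": -1}}

```text
clock: 16.9
position: [0.5569, -0.1152, 0.1213]
ee_rot: [0.517, 3.098, -0.0]
force: [-0.2, 0.5, -0.2]
width: 1.003
gripper_force: 0.0
```

```bash
python3 - <<'E'
from h import *
rects('wrist','dome_holder',.014)
im=save('wrist','w5.png'); s,p,r=pose();print(p);go(.5575,-.1155,.006,71)
cv2.imwrite('pics/w5c.png',cv2.resize(im[60:320,:,::-1],None,fx=1.2,fy=1.2))
E
```

```text
dome_holder 0.73 px [138. 133.] rect ctr 468.3 -300.7 size 210.7 194.3 ang 5.6 circ 466.9 -279.7 125.1
dome_holder 0.59 px [319. 197.] rect ctr 555.3 -119.2 size 38.5 64.1 ang 72.0 circ 555.3 -118.6 35.6
[ 0.55641373 -0.11696768  0.12089475]
before twist t= [ -0.5   1.8 114.9] twist deg -0.1 => norm -0.002 | after twist t= [ -0.5   1.8 114.9] j7 1.42 pos [ 0.5564 -0.117   0.1209] clock 17.05
```

View pics/w5.png

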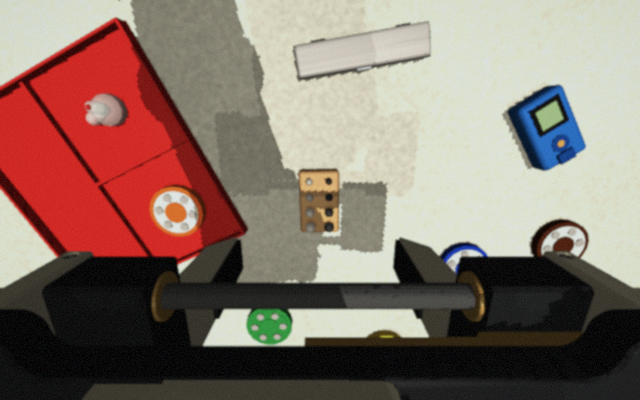

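The red tray shows the mould (104,110) and the orange pack (177,211) sitting flat in separate squares. The dome holder is at (319,201), lined up with the fingers.

>>> {"op": "move_arm", "data": {"motion": [{"tx":0,"ty":0,"tz":0.03,"twist":0},{"tx":0,"ty":0,"tz":0.03,"twist":0},{"tx":0,"ty":0,"tz":0.025,"twist":0},{"tx":0,"ty":0,"tz":0.015,"twist":0},{"tx":0,"ty":0,"tz":0.011,"twist":0},{"tx":0,"ty":0,"tz":0.005,"twist":0},{"tx":0,"ty":0,"tz":0,"twist":0},{"tx":0,"ty":0,"tz":0,"twist":0}]}}

```text
clock: 17.85
position: [0.5572, -0.1158, 0.0051]
ee_rot: [0.52, 3.097, 0.0]
force: [0.4, -0.2, -0.7]
width: 0.998
gripper_force: 0.0
```

>>> {"op": "move_arm", "data": {"motion": [{"tx":0,"ty":0,"tz":0,"twist":0},{"tx":0,"ty":0,"tz":0,"twist":0},{"tx":0,"ty":0,"tz":0,"twist":0},{"tx":0,"ty":0,"tz":0,"twist":0},{"tx":0,"ty":0,"tz":0,"twist":0},{"tx":0,"ty":0,"tz":0,"twist":0},{"tx":0,"ty":0,"tz":0,"twist":0},{"tx":0,"ty":0,"tz":0,"twist":0},{"tx":0,"ty":0,"tz":0,"twist":0},{"tx":0,"ty":0,"tz":0,"twist":0}], "gripper": 1, "squeeze": 15}}

```text
clock: 18.85
position: [0.5567, -0.1155, 0.0044]
ee_rot: [-0.519, -3.098, -0.0]
force: [0.3, 0.3, 0.2]
width: 0.412
gripper_force: 15.0
```

```bash
python3 - <<'E'
from h import *
x,y=tray('b',51.5,39.5)/1000
go(x,y,.09,89.3)
go(x,y,.09,-0.7)
print(arm.observe()['joints'].round(2))
E
```

```text
before twist t= [230.9 322.2 -85.6] twist deg -18.3 => norm -0.204 | after twist t= [117.8 378.5 -85.6] j7 1.44 pos [ 0.5567 -0.1155  0.0044] clock 18.85
before twist t= [230.9 322.2 -85.6] twist deg 71.7 => norm 0.796 | after twist t= [ 378.5 -117.8  -85.6] j7 1.44 pos [ 0.5567 -0.1155  0.0044] clock 18.85
[ 0.04  0.62  0.09  1.93 -0.1   0.6   1.44]
```

>>> {"op": "move_arm", "data": {"motion": [{"tx":0,"ty":0,"tz":-0.015,"twist":0},{"tx":0,"ty":0,"tz":-0.03,"twist":-0.07},{"tx":0,"ty":0,"tz":-0.04,"twist":-0.07},{"tx":0,"ty":0,"tz":0,"twist":-0.064},{"tx":0.0098,"ty":0.0315,"tz":0,"twist":0},{"tx":0.0098,"ty":0.0315,"tz":0,"twist":0},{"tx":0.0098,"ty":0.0315,"tz":0,"twist":0},{"tx":0.0098,"ty":0.0315,"tz":0,"twist":0},{"tx":0.0098,"ty":0.0315,"tz":0,"twist":0},{"tx":0.0098,"ty":0.0315,"tz":0,"twist":0},{"tx":0.0098,"ty":0.0315,"tz":0,"twist":0},{"tx":0.0098,"ty":0.0315,"tz":0,"twist":0}]}}

```text
clock: 20.05
position: [0.4807, 0.1385, 0.0895]
ee_rot: [0.019, 3.141, 0.0]
force: [0.2, -0.2, 0.5]
width: 0.412
gripper_force: 15.0
```

>>> {"op": "move_arm", "data": {"motion": [{"tx":0.0098,"ty":0.0315,"tz":0,"twist":0},{"tx":0.0098,"ty":0.0315,"tz":0,"twist":0},{"tx":0.0098,"ty":0.0315,"tz":0,"twist":0},{"tx":0.0098,"ty":0.0315,"tz":0,"twist":0},{"tx":0,"ty":0,"tz":0,"twist":0},{"tx":0,"ty":0,"tz":0,"twist":0}]}}

```text
clock: 20.65
position: [0.4431, 0.2644, 0.0894]
ee_rot: [-0.015, -3.141, 0.0]
force: [-0.8, -1.2, -0.8]
width: 0.41
gripper_force: 15.0
```

```bash
python3 - <<'E'
from h import *
x,y=tray('b',51.5,39.5)/1000
go(x,y,.0075,89.3);print(arm.observe()['width'])
save('wrist','w6.png')
E
```

```text
before twist t= [-0.4 -0.  81.9] twist deg 0.1 => norm 0.002 | after twist t= [-0.4 -0.  81.9] j7 0.9 pos [0.4431 0.2644 0.0894] clock 20.65
0.41036295535211975
```

View pics/w6.png

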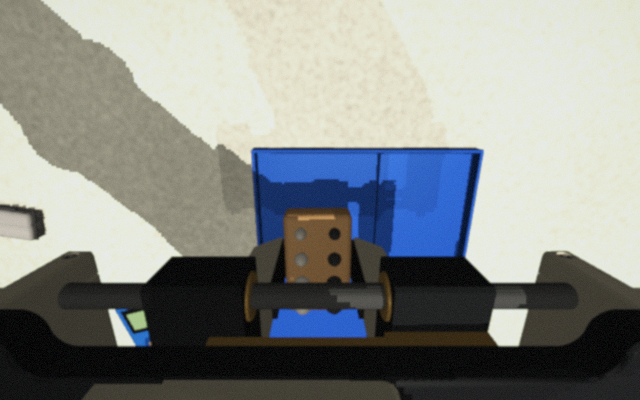

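The dome holder hangs level at (318,260), above the near square of the blue tray. Lowering it.

>>> {"op": "move_arm", "data": {"motion": [{"tx":0,"ty":0,"tz":0.025,"twist":0},{"tx":0,"ty":0,"tz":0.025,"twist":0},{"tx":0,"ty":0,"tz":0.015,"twist":0},{"tx":0,"ty":0,"tz":0.01,"twist":0},{"tx":0,"ty":0,"tz":0.005,"twist":0},{"tx":0,"ty":0,"tz":0.002,"twist":0},{"tx":0,"ty":0,"tz":0,"twist":0},{"tx":0,"ty":0,"tz":0,"twist":0}]}}

```text
clock: 21.5
position: [0.444, 0.2641, 0.0081]
ee_rot: [0.019, 3.141, 0.001]
force: [-0.5, 0.1, -1.0]
width: 0.409
gripper_force: 15.0
```

>>> {"op": "move_arm", "data": {"motion": [{"tx":0,"ty":0,"tz":0,"twist":0},{"tx":0,"ty":0,"tz":0,"twist":0},{"tx":0,"ty":0,"tz":0,"twist":0},{"tx":0,"ty":0,"tz":0,"twist":0}], "gripper": -0.1}}

```text
clock: 21.9
position: [0.4436, 0.2639, 0.0076]
ee_rot: [0.018, 3.141, 0.0]
force: [-0.7, 0.5, -0.6]
width: 0.55
gripper_force: 0.0
```

```bash
python3 - <<'E'
from h import *
# brown pack approx from top pixel
p=ray('top',272,163.5,.01);print(p)
go(p[0],p[1],.12,44.3); go(p[0],p[1],.12,-45.7)
E
```

```text
[0.68359545 0.10197854 0.01      ]
before twist t= [-241.9 -159.1 -112.4] twist deg 45.0 => norm 0.5 | after twist t= [-283.5   58.7 -112.4] j7 0.89 pos [0.4436 0.2639 0.0076] clock 21.9
before twist t= [-241.9 -159.1 -112.4] twist deg -45.0 => norm -0.5 | after twist t= [ -58.7 -283.5 -112.4] j7 0.89 pos [0.4436 0.2639 0.0076] clock 21.9
```

>>> {"op": "move_arm", "data": {"motion": [{"tx":0,"ty":0,"tz":-0.015,"twist":0},{"tx":0,"ty":0,"tz":-0.03,"twist":0},{"tx":0,"ty":0,"tz":-0.025,"twist":0.0835},{"tx":0,"ty":0,"tz":-0.025,"twist":0.0835},{"tx":0,"ty":0,"tz":-0.017,"twist":0.0835},{"tx":0,"ty":0,"tz":0,"twist":0.0835},{"tx":0,"ty":0,"tz":0,"twist":0.083},{"tx":0,"ty":0,"tz":0,"twist":0.083},{"tx":-0.028,"ty":0.006,"tz":0,"twist":0},{"tx":-0.028,"ty":0.006,"tz":0,"twist":0}], "gripper": -1}}

```text
clock: 22.9
position: [0.4912, 0.2327, 0.1196]
ee_rot: [-1.216, -2.897, -0.0]
force: [0.2, 0.4, 0.3]
width: 0.996
gripper_force: 0.0
```

>>> {"op": "move_arm", "data": {"motion": [{"tx":-0.0285,"ty":0.006,"tz":0,"twist":0},{"tx":-0.0285,"ty":0.006,"tz":0,"twist":0},{"tx":-0.0285,"ty":0.006,"tz":0,"twist":0},{"tx":-0.0285,"ty":0.006,"tz":0,"twist":0},{"tx":-0.0285,"ty":0.006,"tz":0,"twist":0},{"tx":-0.0285,"ty":0.006,"tz":0,"twist":0},{"tx":-0.0285,"ty":0.006,"tz":0,"twist":0},{"tx":-0.0285,"ty":0.006,"tz":0,"twist":0},{"tx":0,"ty":0,"tz":0,"twist":0},{"tx":0,"ty":0,"tz":0,"twist":0}]}}

```text
clock: 23.9
position: [0.6848, 0.102, 0.1189]
ee_rot: [-1.221, -2.894, 0.001]
force: [-0.1, 0.9, -0.2]
width: 0.995
gripper_force: 0.0
```

```bash
python3 - <<'E'
from h import *
packs('wrist'); save('wrist','w7.png'); go(.6836,.102,.0035,44.3)
E
```

```text
before twist t= [ -1.1  -1.7 116. ] twist deg 0.1 => norm 0.001 | after twist t= [ -1.1  -1.7 116. ] j7 0.67 pos [0.6841 0.1039 0.1195] clock 24.1
```

View pics/w7.png

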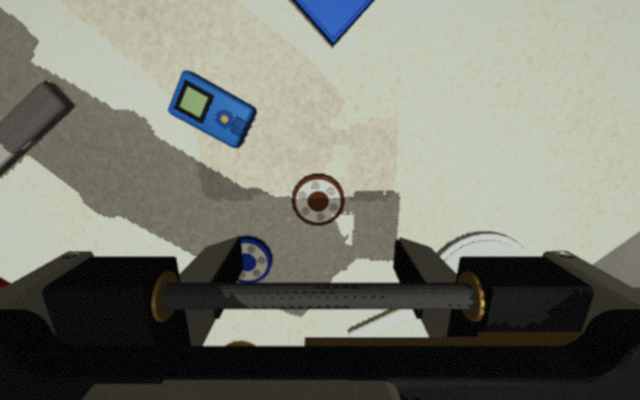

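The brown pack is at (318,200), in grasping position. The blue pack (252,260) is clear of the finger. Going down.

>>> {"op": "move_arm", "data": {"motion": [{"tx":-0.001,"ty":-0.001,"tz":0.03,"twist":0},{"tx":0,"ty":0,"tz":0.03,"twist":0},{"tx":0,"ty":0,"tz":0.025,"twist":0},{"tx":0,"ty":0,"tz":0.015,"twist":0},{"tx":0,"ty":0,"tz":0.01,"twist":0},{"tx":0,"ty":0,"tz":0.006,"twist":0},{"tx":0,"ty":0,"tz":0,"twist":0},{"tx":0,"ty":0,"tz":0,"twist":0}]}}

```text
clock: 24.9
position: [0.6856, 0.1013, 0.0044]
ee_rot: [1.219, 2.894, 0.001]
force: [0.2, -0.4, -0.5]
width: 1.0
gripper_force: 0.0
```

>>> {"op": "move_arm", "data": {"motion": [{"tx":0,"ty":0,"tz":0,"twist":0},{"tx":0,"ty":0,"tz":0,"twist":0},{"tx":0,"ty":0,"tz":0,"twist":0},{"tx":0,"ty":0,"tz":0,"twist":0},{"tx":0,"ty":0,"tz":0,"twist":0},{"tx":0,"ty":0,"tz":0,"twist":0},{"tx":0,"ty":0,"tz":0,"twist":0},{"tx":0,"ty":0,"tz":0,"twist":0},{"tx":0,"ty":0,"tz":0,"twist":0}], "gripper": 1, "squeeze": 10}}

```text
clock: 25.8
position: [0.6849, 0.1012, 0.0035]
ee_rot: [1.219, 2.895, 0.0]
force: [-0.9, -0.4, 0.2]
width: 0.559
gripper_force: 10.0
```

```bash
python3 - <<'E'
from h import *
x,y=tray('b',-51.5,39.5)/1000
go(x,y,.08,44.3)
E
```

```text
before twist t= [212.5  14.1 -76.5] twist deg 0.0 => norm 0.0 | after twist t= [212.5  14.  -76.5] j7 0.69 pos [0.6849 0.1012 0.0035] clock 25.8
```

>>> {"op": "move_arm", "data": {"motion": [{"tx":0,"ty":0,"tz":-0.015,"twist":0},{"tx":0,"ty":0,"tz":-0.03,"twist":0},{"tx":0,"ty":0,"tz":-0.031,"twist":0},{"tx":0.0265,"ty":0.0017,"tz":0,"twist":0},{"tx":0.0265,"ty":0.0017,"tz":0,"twist":0},{"tx":0.0265,"ty":0.0017,"tz":0,"twist":0},{"tx":0.0265,"ty":0.0017,"tz":0,"twist":0},{"tx":0.0265,"ty":0.0017,"tz":0,"twist":0},{"tx":0.0265,"ty":0.0017,"tz":0,"twist":0},{"tx":0.0265,"ty":0.0017,"tz":0,"twist":0},{"tx":0.0265,"ty":0.0017,"tz":0,"twist":0}]}}

```text
clock: 26.9
position: [0.5461, 0.2632, 0.0807]
ee_rot: [1.219, 2.895, 0.002]
force: [0.2, -0.5, -0.8]
width: 0.558
gripper_force: 10.0
```

>>> {"op": "move_arm", "data": {"motion": [{"tx":0,"ty":0,"tz":0,"twist":0},{"tx":0,"ty":0,"tz":0,"twist":0}]}}

```text
clock: 27.1
position: [0.5465, 0.263, 0.0804]
ee_rot: [1.217, 2.896, 0.001]
force: [0.4, -0.5, 0.4]
width: 0.558
gripper_force: 10.0
```

```bash
python3 - <<'E'
from h import *
x,y=tray('b',-51.5,39.5)/1000
go(x,y,.0065,44.3);print(arm.observe()['width'])
E
```

```text
before twist t= [ 0.1 -0.  73.9] twist deg 0.1 => norm 0.001 | after twist t= [ 0.1 -0.  73.9] j7 0.37 pos [0.5465 0.263  0.0804] clock 27.1
0.5584206746221542
```

>>> {"op": "move_arm", "data": {"motion": [{"tx":0,"ty":0,"tz":0.02,"twist":0},{"tx":0,"ty":0,"tz":0.025,"twist":0},{"tx":0,"ty":0,"tz":0.015,"twist":0},{"tx":0,"ty":0,"tz":0.008,"twist":0},{"tx":0,"ty":0,"tz":0.004,"twist":0},{"tx":0,"ty":0,"tz":0.0015,"twist":0},{"tx":0,"ty":0,"tz":0,"twist":0},{"tx":0,"ty":0,"tz":0,"twist":0}]}}

```text
clock: 27.9
position: [0.5471, 0.2626, 0.0067]
ee_rot: [1.219, 2.895, 0.002]
force: [0.0, 0.2, 0.4]
width: 0.558
gripper_force: 10.0
```

>>> {"op": "move_arm", "data": {"motion": [{"tx":0,"ty":0,"tz":0,"twist":0},{"tx":0,"ty":0,"tz":0,"twist":0},{"tx":0,"ty":0,"tz":0,"twist":0},{"tx":0,"ty":0,"tz":0,"twist":0},{"tx":0,"ty":0,"tz":0,"twist":0}], "gripper": -0.4}}

```text
clock: 28.4
position: [0.5465, 0.2624, 0.006]
ee_rot: [-1.219, -2.895, -0.0]
force: [-0.6, 1.1, 1.1]
width: 0.696
gripper_force: 0.0
```

```bash
python3 - <<'E'
from h import *
# case: long axis ang -100.6 => short axis -10.9
go(.4452,-.0395,.13,-10.5)
E
```

```text
before twist t= [-145.2 -283.4 -124. ] twist deg 54.8 => norm 0.609 | after twist t= [-315.3  -44.6 -124. ] j7 0.39 pos [0.5465 0.2624 0.006 ] clock 28.4
```

>>> {"op": "move_arm", "data": {"motion": [{"tx":0,"ty":0,"tz":-0.015,"twist":0},{"tx":0,"ty":0,"tz":-0.03,"twist":0},{"tx":0,"ty":0,"tz":-0.025,"twist":0.087},{"tx":0,"ty":0,"tz":-0.025,"twist":0.087},{"tx":0,"ty":0,"tz":-0.025,"twist":0.087},{"tx":0,"ty":0,"tz":-0.004,"twist":0.087},{"tx":0,"ty":0,"tz":0,"twist":0.087},{"tx":0,"ty":0,"tz":0,"twist":0.087},{"tx":0,"ty":0,"tz":0,"twist":0.087},{"tx":-0.0315,"ty":-0.0045,"tz":0,"twist":0}], "gripper": -1}}

```text
clock: 29.4
position: [0.5367, 0.2366, 0.1308]
ee_rot: [-2.414, -2.009, -0.005]
force: [-0.4, -0.4, -1.2]
width: 0.997
gripper_force: 0.0
```

>>> {"op": "move_arm", "data": {"motion": [{"tx":-0.0315,"ty":-0.0045,"tz":0,"twist":0},{"tx":-0.0315,"ty":-0.0045,"tz":0,"twist":0},{"tx":-0.0315,"ty":-0.0045,"tz":0,"twist":0},{"tx":-0.0315,"ty":-0.0045,"tz":0,"twist":0},{"tx":-0.0315,"ty":-0.0045,"tz":0,"twist":0},{"tx":-0.0315,"ty":-0.0045,"tz":0,"twist":0},{"tx":-0.0315,"ty":-0.0045,"tz":0,"twist":0},{"tx":-0.0315,"ty":-0.0045,"tz":0,"twist":0},{"tx":-0.0315,"ty":-0.0045,"tz":0,"twist":0},{"tx":0,"ty":0,"tz":0,"twist":0},{"tx":0,"ty":0,"tz":0,"twist":0}]}}

```text
clock: 30.5
position: [0.4451, -0.0395, 0.1308]
ee_rot: [-2.417, -2.007, -0.002]
force: [-0.2, 0.7, 0.1]
width: 0.996
gripper_force: 0.0
```

```bash
python3 - <<'E'
from h import *
rects('wrist','tweezers_case',.014); save('wrist','w8.png'); go(.4452,-.0395,.005,-10.5)
E
```

```text
tweezers_case 0.93 px [315. 206.] rect ctr 444.3 -39.0 size 111.5 27.8 ang 80.4 circ 443.9 -38.9 56.6
tweezers_case 0.18 px [412. 333.] rect ctr 522.6 -221.1 size 8.6 33.8 ang 79.5 circ 522.1 -223.9 16.9
before twist t= [-1.500e+00 -1.000e-01  1.253e+02] twist deg 0.1 => norm 0.001 | after twist t= [-1.500e+00 -1.000e-01  1.253e+02] j7 0.04 pos [ 0.4455 -0.0381  0.1303] clock 30.65
```

View pics/w8.png

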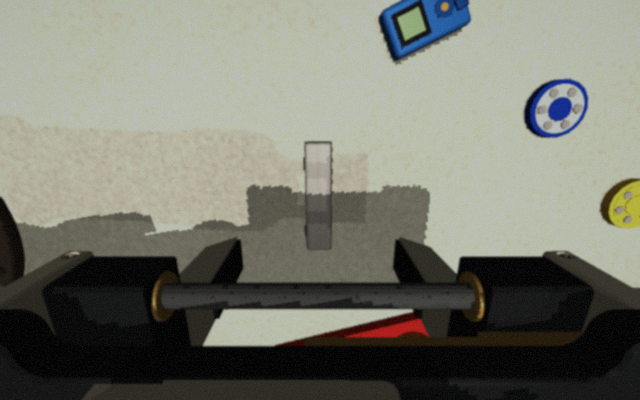

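The case is at (318,196), upright and square to the fingers. Going down for it.

>>> {"op": "move_arm", "data": {"motion": [{"tx":-0.001,"ty":0,"tz":0.03,"twist":0},{"tx":0,"ty":0,"tz":0.03,"twist":0},{"tx":0,"ty":0,"tz":0.03,"twist":0},{"tx":0,"ty":0,"tz":0.02,"twist":0},{"tx":0,"ty":0,"tz":0.01,"twist":0},{"tx":0,"ty":0,"tz":0.005,"twist":0},{"tx":0,"ty":0,"tz":0,"twist":0},{"tx":0,"ty":0,"tz":0,"twist":0}]}}

```text
clock: 31.45
position: [0.4454, -0.04, 0.0057]
ee_rot: [2.414, 2.009, 0.002]
force: [-0.3, 0.7, 0.6]
width: 0.999
gripper_force: 0.0
```

>>> {"op": "move_arm", "data": {"motion": [{"tx":0,"ty":0,"tz":0,"twist":0},{"tx":0,"ty":0,"tz":0,"twist":0},{"tx":0,"ty":0,"tz":0,"twist":0},{"tx":0,"ty":0,"tz":0,"twist":0},{"tx":0,"ty":0,"tz":0,"twist":0},{"tx":0,"ty":0,"tz":0,"twist":0},{"tx":0,"ty":0,"tz":0,"twist":0},{"tx":0,"ty":0,"tz":0,"twist":0},{"tx":0,"ty":0,"tz":0,"twist":0},{"tx":0,"ty":0,"tz":0,"twist":0},{"tx":0,"ty":0,"tz":0,"twist":0},{"tx":0,"ty":0,"tz":0,"twist":0}], "gripper": 1, "squeeze": 25}}

```text
clock: 32.65
position: [0.4448, -0.0402, 0.0049]
ee_rot: [2.415, 2.009, 0.0]
force: [0.4, -0.8, -0.3]
width: 0.283
gripper_force: 25.0
```

```bash
python3 - <<'E'
from h import *
x,y=tray('b',0,-52.5)/1000
go(x,y,.1,89.3)
s,p,r=pose();print(s['joints'].round(2), np.degrees(np.arctan2(r[1,1],r[0,1])),s['width'])
E
```

```text
before twist t= [398.7 -21.5 -95.1] twist deg 80.2 => norm 0.891 | after twist t= [  46.5 -396.5  -95.1] j7 0.24 pos [ 0.4448 -0.0402  0.0049] clock 32.65
[-0.32  0.52  0.39  2.24 -0.44  0.45  0.24] -10.48653945428749 0.28305481689986656
```

>>> {"op": "move_arm", "data": {"motion": [{"tx":0,"ty":0,"tz":-0.015,"twist":0},{"tx":0,"ty":0,"tz":-0.03,"twist":0},{"tx":0,"ty":0,"tz":-0.03,"twist":-0.085},{"tx":0,"ty":0,"tz":-0.02,"twist":-0.085},{"tx":0,"ty":0,"tz":0,"twist":-0.085},{"tx":0,"ty":0,"tz":0,"twist":-0.085},{"tx":0,"ty":0,"tz":0,"twist":-0.085},{"tx":0,"ty":0,"tz":0,"twist":-0.085},{"tx":0,"ty":0,"tz":0,"twist":-0.085},{"tx":0,"ty":0,"tz":0,"twist":-0.085},{"tx":0,"ty":0,"tz":0,"twist":-0.085},{"tx":0,"ty":0,"tz":0,"twist":-0.085}]}}

```text
clock: 33.85
position: [0.4444, -0.0402, 0.0998]
ee_rot: [-0.644, -3.074, 0.0]
force: [0.4, 0.4, -2.3]
width: 0.282
gripper_force: 25.0
```

>>> {"op": "move_arm", "data": {"motion": [{"tx":0,"ty":0,"tz":0,"twist":-0.085},{"tx":0,"ty":0,"tz":0,"twist":-0.085},{"tx":0,"ty":0,"tz":0,"twist":-0.085},{"tx":0,"ty":0,"tz":0,"twist":0}]}}

```text
clock: 34.25
position: [0.4445, -0.0403, 0.0999]
ee_rot: [-0.025, -3.141, -0.0]
force: [-0.2, -0.2, -0.6]
width: 0.276
gripper_force: 25.0
```

```bash
python3 - <<'E'
from h import *
x,y=tray('b',0,-52.5)/1000
go(x,y,.1,89.3)
s,p,r=pose();print(s['joints'].round(2), np.degrees(np.arctan2(r[1,1],r[0,1])),s['width'])
E
```

```text
before twist t= [-4.530e+01  3.968e+02 -1.000e-01] twist deg -0.2 => norm -0.002 | after twist t= [-4.680e+01  3.966e+02 -1.000e-01] j7 1.57 pos [ 0.4445 -0.0403  0.0999] clock 34.25
[-0.1   0.31  0.09  2.15 -0.05  0.68  1.57] 89.07567135448201 0.27615877189542765
```

>>> {"op": "move_arm", "data": {"motion": [{"tx":-0.0038,"ty":0.033,"tz":0,"twist":0},{"tx":-0.0038,"ty":0.033,"tz":0,"twist":0},{"tx":-0.0038,"ty":0.033,"tz":0,"twist":0},{"tx":-0.0038,"ty":0.033,"tz":0,"twist":0},{"tx":-0.0038,"ty":0.033,"tz":0,"twist":0},{"tx":-0.0038,"ty":0.033,"tz":0,"twist":0},{"tx":-0.0038,"ty":0.033,"tz":0,"twist":0},{"tx":-0.0038,"ty":0.033,"tz":0,"twist":0},{"tx":-0.0038,"ty":0.033,"tz":0,"twist":0},{"tx":-0.0038,"ty":0.033,"tz":0,"twist":0},{"tx":-0.0038,"ty":0.033,"tz":0,"twist":0},{"tx":-0.0038,"ty":0.033,"tz":0,"twist":0}]}}

```text
clock: 35.45
position: [0.4972, 0.3561, 0.0997]
ee_rot: [-0.035, -3.141, 0.001]
force: [0.7, -0.3, -0.7]
width: 0.28
gripper_force: 25.0
```

>>> {"op": "move_arm", "data": {"motion": [{"tx":0,"ty":0,"tz":0,"twist":0},{"tx":0,"ty":0,"tz":0,"twist":0}]}}

```text
clock: 35.65
position: [0.4969, 0.3553, 0.0994]
ee_rot: [-0.031, -3.141, 0.001]
force: [0.3, -0.0, -1.3]
width: 0.28
gripper_force: 25.0
```

```bash
python3 - <<'E'
from h import *
x,y=tray('b',0,-52.5)/1000
go(x,y,.0085,89.3)
save('wrist','w9.png')
E
```

```text
before twist t= [ 0.7  0.4 90.9] twist deg -0.4 => norm -0.005 | after twist t= [ 0.7  0.4 90.9] j7 0.87 pos [0.4969 0.3553 0.0994] clock 35.65
```

View pics/w9.png

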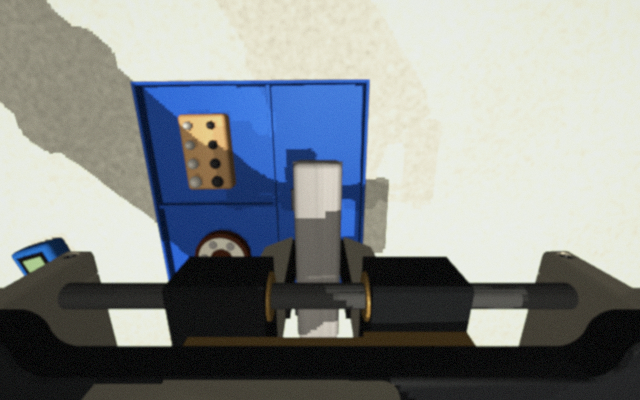

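The blue tray shows the dome holder (205,150) and the brown pack (222,255) lying flat. The case is centred over the channel, between the rib at column 272 and the wall at column 367. Lowering it.

>>> {"op": "move_arm", "data": {"motion": [{"tx":0,"ty":0,"tz":0.025,"twist":0},{"tx":0,"ty":0,"tz":0.03,"twist":0},{"tx":0,"ty":0,"tz":0.018,"twist":0},{"tx":0,"ty":0,"tz":0.01,"twist":0},{"tx":0,"ty":0,"tz":0.006,"twist":0},{"tx":0,"ty":0,"tz":0.002,"twist":0},{"tx":0,"ty":0,"tz":0,"twist":0},{"tx":0,"ty":0,"tz":0,"twist":0}]}}

```text
clock: 36.5
position: [0.498, 0.3552, 0.0099]
ee_rot: [0.029, 3.14, 0.001]
force: [-0.0, 0.5, -0.2]
width: 0.278
gripper_force: 25.0
```

>>> {"op": "move_arm", "data": {"motion": [{"tx":0,"ty":0,"tz":0,"twist":0},{"tx":0,"ty":0,"tz":0,"twist":0},{"tx":0,"ty":0,"tz":0,"twist":0},{"tx":0,"ty":0,"tz":0,"twist":0}], "gripper": 0.32}}

```text
clock: 36.9
position: [0.4976, 0.355, 0.0092]
ee_rot: [0.028, 3.141, 0.0]
force: [-1.0, -0.1, -0.0]
width: 0.341
gripper_force: 0.0
```

>>> {"op": "move_arm", "data": {"motion": [{"tx":0,"ty":0,"tz":-0.01,"twist":0},{"tx":0,"ty":0,"tz":-0.02,"twist":0},{"tx":0,"ty":0,"tz":-0.03,"twist":0},{"tx":0,"ty":0,"tz":-0.03,"twist":0},{"tx":0,"ty":0,"tz":-0.03,"twist":0},{"tx":0,"ty":0,"tz":-0.03,"twist":0},{"tx":0.03,"ty":-0.03,"tz":0,"twist":0},{"tx":0.03,"ty":-0.03,"tz":0,"twist":0},{"tx":0,"ty":-0.03,"tz":0,"twist":0},{"tx":0,"ty":-0.03,"tz":0,"twist":0}]}}

```text
clock: 37.9
position: [0.4344, 0.2352, 0.16]
ee_rot: [0.026, 3.141, 0.001]
force: [0.7, 0.0, -0.3]
width: 0.339
gripper_force: 0.0
```

```bash
python3 - <<'E'
from h import *
a=save('wrist','f1.png');b=save('top','f2.png')
cv2.imwrite('pics/f.png',cv2.convertScaleAbs(np.vstack([cv2.resize(a[:260],(640,260)),b[110:340]])[:,:,::-1],alpha=1.3))
E
```

```text
(no output)
```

View pics/f.png

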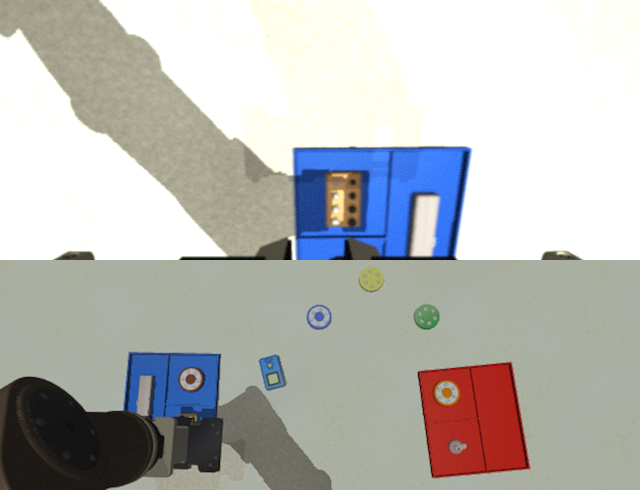

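All five items are in place: the blue tray holds the case, the dome holder and the brown pack, and the red tray holds the mould, canal up, and the orange pack. The tester and blue pack haven't been moved.

```bash
python3 -c "
from cell import arm
print(arm.sign_off())"
```

```text
the job is handed in; nothing more can be done
None
```

Both trays are made up as asked and the job is handed in at about 38 s of the 112 s allowed; the final pictures show everything lying flat in its place, and the blue pack and tester were not moved.

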